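Fold out the tool post's hook and hang the template on it

TASK

Swing the red folding hook on the blue post all the way out until it comes up against its stop, pushing firmly but without forcing it. Then take the aluminium template off its sloping rest and hang it on the hook by its big hole, behind the raised lip, so that it hangs free and still. Leave the other things on the bench where they are.

Things in the scene. Friction and masses are not known exactly. Their poses are not given: they have to be found in the camera images.
- hook_post: Fixed blue upright panel (115 wide, 12 thick, top at z 188) on a dark steel foot plate 8 thick. Origin on the table, in the plane of the panel's front face; -x is the way the front faces (towards the robot), z up. The panel spans y -85 to +30 and x 0 to +12; the foot plate spans x -70 to +90, y -95 to +55; two low ribs up to z 68 stand behind the panel. The post stands anywhere in a patch 5 x 10 cm, turned up to 0.2 rad.
- hook_pivot (a point): Point on the hook's vertical hinge axis at the height of the top face of the hook arm (160 above the table); 16 in front of the panel face, 50 to the -y side of the post's origin. Fixed to the post. Steel hinge lugs reach up to 11 above this point and 9 to either side of it.
- swing_hook (a joint): Hook angle about its vertical hinge: 0 = folded flat along the panel, pointing along the post's +y; grows as it swings outward; 1.571 = rubber-faced stop, square out (along the post's -x). Starts at 0 to 0.3. Friction hinge (about 2.5 N at the arm's outer part), stays where left, no spring. Folded, its end sticks out 50 past the panel's edge, so a fingertip fits behind it there.
- hook_arm: Red hook arm, turning with joint swing_hook. Origin on the hinge axis at the top face of the arm; +y runs out along the arm, z up. Arm: y 0 to 130, 12 wide (x -6 to +6), 12 tall (z -12 to 0); at its outer end (y 122 to 130) a lip rises to z +12. The side that faces the panel when folded is the arm's +x side.
- sloping_rest: Fixed aluminium rest, base plate 150x120x8, origin at the centre of its underside, z up. It carries the template leaning 0.6 rad from upright, top towards the rest's -x (towards the robot). Its sloping back plate supports the under (-x) side of the template for 85 up from the template's foot, 70 wide; a ledge with a 12 high lip holds the foot. The rest stands anywhere in a patch 8 x 14 cm, turned up to 0.35 rad.
- template: Flat aluminium setting-out template, 150 tall, 90 wide, 8 thick, about 0.3 kg, with a yellow grip tab at the top and one big hanging hole right through. Origin at the middle of its foot edge; z up the plate, y across its width, x through its thickness (+x is the upper face as it leans). At the start z leans 0.6 rad from upright. The dark dots near the foot are only marks.
- grip_tab (a point): Middle of the template's yellow tab, 134 up from the foot; the tab is 10 thick (x), 64 wide (y) and covers 115 to 149 up the plate.
- hole_centre (a point): Centre of the template's hanging hole, diameter 40, 88 up from the foot.
- hole_top (a point): Uppermost point of the edge of the hanging hole, 108 up from the foot, mid thickness; this comes to rest on the top face of the hook arm when the template hangs.
- tape_measure: Bystander, loose: yellow tape measure, 34x72x73, standing (mm). Origin at its underside.
- pliers_blue: Bystander, loose: blue-handled pliers lying flat, 69x201x14 (mm). Origin at its underside.
- duct_tape: Bystander, loose: roll of grey tape lying flat, 107 across, 48 tall (mm). Origin at its underside.
- spanner_13: Bystander, loose: small open-ended spanner lying flat, 28x150x6 (mm). Origin at its underside.
- mug: Bystander, loose: white mug, 82x114x101 (mm). Origin at its underside.
- disc_1: Bystander, loose: grinding disc lying flat, red face, 115 across, 6 thick (mm). Origin at its underside.
There are look-alikes about, which are no part of the job. Leave any purple look-alike of the template alone.

How it is judged:
By the outcome, as a careful person would: the job done as asked, in the order asked, and still so for the second after the job is handed in, with the robot touching nothing.
It also fails if it takes over 64 s, if anything falls off the work surface, if the arm or the gripper's body presses on something with over 40 N, if the wrist force passes 120 N, or if a joint passes its speed limit or range.

ROBOT

A 6-joint arm with a two-finger parallel gripper is mounted at the origin on a cart in front of the work surface, level with it; the furniture and walls round the work are solid. World frame = base frame: x ahead of the robot, y to its left, z up, the work surface at z = 0. Lengths are in m, angles in rad, forces in N, time in s.
With the tool pointing down it reaches from about 0.325 to 0.875 m from the base axis. Payload 4.4 kg.
Tool frame: the origin (TCP) lies at the very end of the fingers, on their centre line; the grasp point (between the pads) lies 19 mm behind it; z points along the fingers, y is the line along which they close (so a half turn about z gives the same grasp; the last joint's range is limited). The gripper opens to 85 mm and grips with 20 to 120 N. Pads are 22 mm wide; open, the fingers measure 114 mm over their backs; the gripper's body (76 mm by 85 mm) begins 54 mm behind the grasp point. The pads swing forward as they close: fully open they stand 13 mm farther back than shut.
Start: joints at [-1.438, 0.207, 1.542, -0, 1.393, -0.15], TCP at [0.161, -0.552, 0.211] pointing down, gripper open.
Joint ranges: [-2.73, 2.73], [-0.86, 2.22], [0.23, 2.46], [-1.11, 4.25], [0.08, 2.63], [-2.82, 2.82]. Speed limits (rad/s): [2.79, 2.79, 3.14, 3.14, 3.14, 3.14].

INTERFACE

Orientations are given as a 3x3 rotation matrix whose columns are the frame's x, y, z axes.
In Python, from plant import arm gives the robot as it stands.
- The arm moves only by the shell command python3 -m crank 'ROWS' [FORCE]. ROWS is JSON, one flat list of numbers, 7 for each row, row after row: the shift along the tool's x, y, z in units of 1 m (1.0 is 1 m), then the turn, a rotation vector about the tool's x, y, z in units of 180 degrees (1.0 is 180 degrees), then the opening, from 0 (shut) to 1 (fully open). In form: [x, y, z, ax, ay, az, hand, x, y, z, ax, ay, az, hand, ...]. A call has 1 to 5 rows; each row is the pose to reach, as a shift and turn from the pose commanded when the call began, along the tool's axes at that moment, turning the shorter way round; what a row does not reach only later rows make up. A row lasts 1/8 s, in which the tool goes at most 62.5 mm and 10.7 degrees, less where a joint would pass 70% of its speed; a pose out of reach is approached as far as the arm can. A call with a number of a shift or a turn outside -1 to 1 is refused whole. A call with a gripper value outside its range is refused whole. The fingers move at their own pace and stop on an object; FORCE is the grip in N (left out, the last holds). Time passes only in rows, so rows that repeat a pose let the fingers close. It gives the time, the measured TCP pose, the force, the opening and the grip force at its end, in the units of the state.
- arm.get_state(): the state, without advancing time (a new reading comes with each control period).
- arm.camera(name): name is "scene" or "top" or "wrist"; returns a dict with "frame" (480x640x3 uint8, blue, green, red), "camera_matrix" (3x3 intrinsics, pixels), "world_to_cam" (4x4, takes a point from world to camera coordinates). Camera axes: x right, y down, z forward; pixel columns grow to the right and rows downward; lengths in m; the calibration is good to about 2 mm. The wrist camera is an equidistant fisheye: a pixel r from the principal point sees the ray r / f radians off the axis. A picture is of the moment at which its call begins. There is no depth.
- arm.sign_off(): hands the job in; it is judged then, once.
The state is a dict: "time": time; "q": joint angles; "qd": joint speeds; "joint_efforts": joint torques, N m; "eef_pos": TCP position; "tool_rot": TCP orientation; "force": force on the tool from outside, world axes, zero at the start; "moment": the same for the moment, N m; "opening": finger opening in m; "gripper_force": force on a finger pad.
Only numpy, scipy, OpenCV 4.12 (cv2) and the standard library are available. Lean on these libraries where they do the work, as an engineer would, in place of code of your own. Each camera call takes 0.05 s, during which the arm holds its last target. There are 200 camera calls.

## Working session

There is one attempt and no reset: what is moved stays moved. The work goes in short steps, Python scripts to look and compute and a shell command to move; the robot and the scene stay as the last step left them, time stands still between calls to the robot, and variables do not carry over. Pictures are saved under pics/ and viewed, at most 10 in all, crops included, and the job is handed in when it is done.

```bash
mkdir -p pics; ls
python3 - <<'E'
from plant import arm
import cv2,numpy as np
s=arm.get_state()
print({k:np.round(v,3).tolist() for k,v in s.items()})
for n in("scene","top"):
    c=arm.camera(n);cv2.imwrite(f"pics/{n}0.png",c["frame"]);print(n,np.round(c["camera_matrix"],1).tolist(),np.round(c["world_to_cam"],3).tolist())
E
```

```text
pics
{'time': 0.0, 'q': [-1.438, 0.207, 1.543, 0.0, 1.394, -0.15], 'qd': [-0.0, 0.0, 0.003, 0.0, -0.0, -0.0], 'joint_efforts': [-0.001, -38.304, -29.16, -0.0, 0.011, 0.0], 'eef_pos': [0.161, -0.551, 0.21], 'tool_rot': [[0.96, 0.28, -0.0], [0.28, -0.96, 0.002], [0.0, -0.002, -1.0]], 'force': [-0.274, -0.312, 0.183], 'moment': [-0.041, 0.01, 0.04], 'gripper_force': 0.0, 'opening': 0.086}
scene [[605.4, 0.0, 327.6], [0.0, 605.4, 248.6], [0.0, 0.0, 1.0]] [[-0.352, 0.936, 0.003, 0.193], [0.665, 0.252, -0.703, -0.348], [-0.659, -0.246, -0.711, 2.132], [0.0, 0.0, 0.0, 1.0]]
top [[447.0, 0.0, 321.7], [0.0, 447.0, 242.1], [0.0, 0.0, 1.0]] [[-0.006, -1.0, -0.019, 0.043], [-0.999, 0.007, -0.046, 0.64], [0.046, 0.019, -0.999, 1.087], [0.0, 0.0, 0.0, 1.0]]
```

View pics/scene0.png

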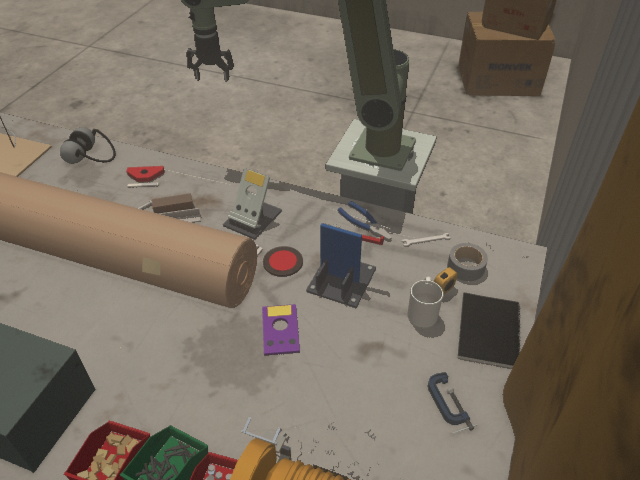

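View pics/top0.png

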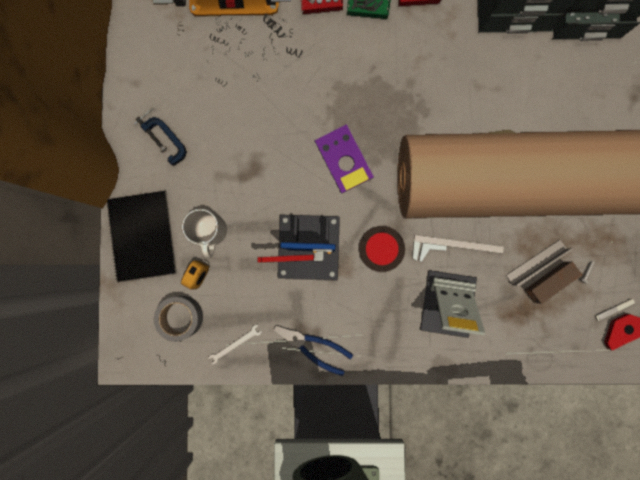

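The top view shows the aluminium template at (460,305) leaning on its rest, with the purple look-alike flat at (345,160). The post is at (308,250) with the red hook, tip at (258,260). The scene view shows the template at (250,195), the purple one at (280,330), the post at (342,260) and the hook tip at (382,240). Other red things are the disc at (382,248) and the scraper at (622,332) in the top view. I choose the grey leaning plate and the hook on the blue post, and will check both in a close crop.

Run:
```python
import cv2,numpy as np
t=cv2.imread("pics/top0.png");s=cv2.imread("pics/scene0.png")
def cr(i,x,y,w,h,k):
    o=cv2.resize(i[y:y+h,x:x+w],None,fx=k,fy=k,interpolation=cv2.INTER_CUBIC)
    for j in range(0,w,10):
        cv2.line(o,(j*k,0),(j*k,6 if j%50 else 14),(0,255,0),1)
    for j in range(0,h,10): cv2.line(o,(0,j*k),(6,j*k),(0,255,0),1)
    return o
a=cr(t,410,260,80,80,5);b=cr(s,215,160,80,80,5)[:300]
b=cr(s,215,165,80,60,5);c=cr(t,245,205,100,75,4);d=cr(s,305,215,100,75,4)
a=cr(t,410,265,80,75,5)[:, :400]; 
L=np.vstack([cr(t,410,270,80,60,5),c]);R=np.vstack([b,d])
cv2.imwrite("pics/crop1.png",np.hstack([L,R]))
```

```text
(no output)
```

View pics/crop1.png

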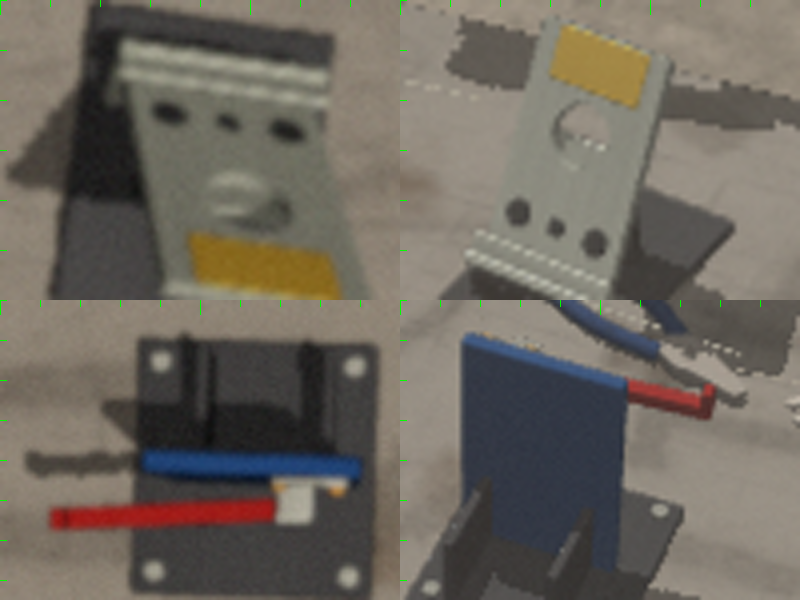

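```bash
cat > h.py <<'E'
import numpy as np,cv2
from scipy.optimize import least_squares
from plant import arm
def proj(c,P):
    p=c["world_to_cam"]@np.append(P,1);p=p[:3];K=c["camera_matrix"]
    if c.get("fish"):
        r=np.hypot(p[0],p[1]);th=np.arctan2(r,p[2]);return K[:2,2]+K[0,0]*th*p[:2]/r
    q=K@p;return q[:2]/q[2]
def tri(cs,uv,x0=(.5,0,.1)):
    f=lambda P:np.concatenate([proj(c,P)-u for c,u in zip(cs,uv)])
    r=least_squares(f,x0);return r.x,np.abs(r.fun).max()
E
python3 - <<'E'
from h import *
T=arm.camera("top");S=arm.camera("scene")
pts=dict(dotL=((443.8,292.6),(253.8,213.6)),dotM=((455.8,294.4),(246.4,210.4)),dotR=((467.4,296),(238.4,207.6)),
tabL=((448,316.8),(263,186.4)),tabR=((476.6,320),(245,180)),hole=((459.6,310.6),(251,192)),
lip=((260,259.5),(382,236.7)),panR=((335,244),(320.5,223.7)),panL=((280.7,242),(361.7,235)),
boltBL=((285,220.3),(370,267)))
for k,(a,b) in pts.items():
    P,e=tri([T,S],[a,b]);print(k,P.round(4),round(e,2))
# bolts on plate z=.008
for u in((285,220.3),(333.5,221.5),(283.3,272.8),(332,274.3)):
    r=least_squares(lambda p:proj(T,np.array([p[0],p[1],.009]))-u,(.6,0));print("bolt",r.x.round(4))
E
```

```text
dotL [ 0.5171 -0.2488  0.054 ] 0.09
dotM [ 0.5127 -0.2762  0.0546] 0.32
dotR [ 0.5089 -0.304   0.0538] 0.03
tabL [ 0.4687 -0.2378  0.1255] 0.89
tabR [ 0.4618 -0.2997  0.1268] 0.74
hole [ 0.4801 -0.2712  0.1024] 0.07
lip [0.5964 0.167  0.1728] 0.53
panR [0.6274 0.0082 0.1937] 0.32
panL [0.6318 0.1212 0.1953] 0.9
boltBL [0.6771 0.1365 0.1245] 10.28
bolt [0.6952 0.1297]
bolt [0.6913 0.009 ]
bolt [0.5648 0.1342]
bolt [0.5605 0.0137]
```

```bash
cat >> h.py <<'E'
from scipy.spatial.transform import Rotation as Ro
def down(psi):
    x=np.array([np.cos(psi),np.sin(psi),0]);z=np.array([0,0,-1.]);return np.c_[x,np.cross(z,x),z]
def rel(p,R=None,p0=None,R0=None):
    s=arm.get_state();p0=s["eef_pos"] if p0 is None else p0;R0=np.array(s["tool_rot"]) if R0 is None else R0
    R=R0 if R is None else R
    return np.round(np.r_[R0.T@(np.array(p)-p0),Ro.from_matrix(R0.T@R).as_rotvec()/np.pi],4).tolist()
POST=np.array([.6187,.0921]);PY=-.036
E
python3 -c "
from h import *
print(rel((.635,.150,.26),down(np.pi/2+PY)))"
```

```text
[0.6515, -0.5408, -0.0489, -0.0004, -0.0004, -0.3982]
```

```bash
python3 -m crank '[0.04,-0.03,-0.05,0,0,0,0, 0.09,-0.07,-0.05,0,0,0,0, 0.14,-0.11,-0.05,0,0,0,0, 0.19,-0.15,-0.05,0,0,0,0, 0.24,-0.2,-0.05,0,0,0,0]' 20 
python3 -m crank '[0.04,-0.03,0,0,0,0,0, 0.09,-0.07,0,0,0,0,0, 0.14,-0.11,0,0,0,0,0, 0.19,-0.15,0,0,0,0,0, 0.24,-0.2,0,0,0,0,0]'
python3 -m crank '[0.04,-0.03,0,0,0,-0.05,0, 0.09,-0.07,0,0,0,-0.1,0, 0.12,-0.1,0,0,0,-0.15,0, 0.15,-0.12,0,0,0,-0.2,0, 0.17,-0.14,0,0,0,-0.25,0]'
python3 -c "
from h import *
print(rel((.635,.150,.26),down(np.pi/2+PY)))"
```

```text
time: 0.82
eef_pos: [0.327, -0.3074, 0.2609]
tool_rot: [[0.96, 0.28, 0.001], [0.28, -0.96, -0.0], [0.001, 0.0, -1.0]]
force: [0.7, -0.1, -0.2]
opening: -0.0002
gripper_force: 0.0
time: 1.45
eef_pos: [0.4953, -0.0593, 0.2609]
tool_rot: [[0.96, 0.28, 0.001], [0.28, -0.96, -0.0], [0.0, 0.001, -1.0]]
force: [1.2, -0.9, 0.3]
opening: 0.0
gripper_force: 0.0
time: 2.08
eef_pos: [0.6189, 0.1223, 0.2602]
tool_rot: [[0.475, 0.88, -0.001], [0.88, -0.475, -0.0], [-0.0, -0.001, -1.0]]
force: [-0.2, -0.5, 0.1]
opening: 0.0003
gripper_force: 0.0
[0.032, 0.001, 0.0002, -0.0002, 0.0001, -0.1463]
```

```bash
python3 -m crank '[0.03,0,0,0,0,-0.05,0, 0.032,0,0,0,0,-0.1,0, 0.032,0.001,0,0,0,-0.146,0, 0.032,0.001,0,0,0,-0.146,0]'
python3 - <<'E'
from h import *
c=arm.camera("wrist");cv2.imwrite("pics/w1.png",c["frame"]);print(c["camera_matrix"],c["world_to_cam"].round(3));c["fish"]=1
P=lambda x,y,z=.16:proj(c,np.array([x,y,z])).round(1)
print("pivot",P(.6009,.0427),"lip",P(.5964,.167,.172),"panL",P(.6198,.1221,.188),"panR",P(.6156,.007,.188),"tcp",P(.635,.15,.14))
E
```

```text
time: 2.58
eef_pos: [0.6344, 0.1486, 0.2604]
tool_rot: [[0.044, 0.999, -0.001], [0.999, -0.044, -0.0], [-0.0, -0.001, -1.0]]
force: [-0.1, 0.2, 0.2]
opening: 0.0001
gripper_force: 0.0
[[371.64829954   0.         325.17312428]
 [  0.         371.64829954 238.084556  ]
 [  0.           0.           1.        ]] [[ 0.999 -0.045 -0.001 -0.627]
 [-0.043 -0.958  0.282  0.119]
 [-0.014 -0.282 -0.959  0.477]
 [ 0.     0.     0.     1.   ]]
pivot [291.  353.8] lip [269.3 213. ] panL [305.3 280.4] panR [309.8 406.4] tcp [325.6 223. ]
```

View pics/w1.png

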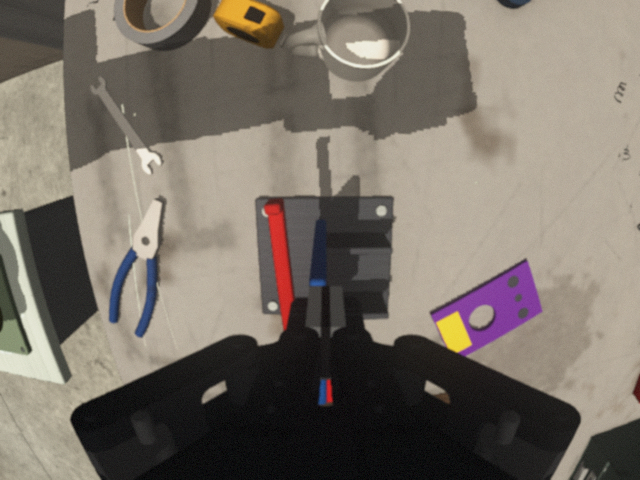

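The wrist view shows the hook arm from (275,205) running to (288,330), the panel end at (318,250), and clear space right of the arm tip for the fingers. I'll lower behind the tip and sweep.

```bash
python3 -m crank '[0,0.005,0.05,0,0,0,0, 0,0.005,0.1,0,0,0,0, 0,0.005,0.12,0,0,0,0, 0,0.005,0.12,0,0,0,0]'
python3 - <<'E'
from h import *
for a in [0,.2,.4,.6,.8,1.0,1.2,1.3,1.4,1.47,1.53]:
    u=np.array([-np.sin(a),np.cos(a)]);n=np.array([np.cos(a),np.sin(a)])
    p=np.array([.603,.043])+.105*u+.018*n;print(a,p.round(3),rel((*p,.14))[:3])
E
```

```text
time: 3.12
eef_pos: [0.6384, 0.1481, 0.1393]
tool_rot: [[0.044, 0.999, -0.004], [0.999, -0.044, -0.0], [-0.0, -0.004, -1.0]]
force: [0.6, 0.4, 0.3]
opening: 0.0
gripper_force: 0.0
0 [0.621 0.148] [-0.0008, -0.0174, -0.0006]
0.2 [0.6   0.149] [-0.0003, -0.0387, -0.0005]
0.4 [0.579 0.147] [-0.004, -0.0596, -0.0005]
0.6 [0.559 0.14 ] [-0.0117, -0.0794, -0.0004]
0.8 [0.54  0.129] [-0.0233, -0.0973, -0.0003]
1.0 [0.524 0.115] [-0.0382, -0.1125, -0.0003]
1.2 [0.512 0.098] [-0.0558, -0.1244, -0.0002]
1.3 [0.507 0.088] [-0.0654, -0.129, -0.0002]
1.4 [0.503 0.079] [-0.0754, -0.1327, -0.0002]
1.47 [0.5   0.071] [-0.0826, -0.1346, -0.0002]
1.53 [0.499 0.065] [-0.0888, -0.1358, -0.0002]
```

```bash
python3 -m crank '[0,-0.02,0,0,0,0,0, -0.001,-0.04,0,0,0,0,0, -0.004,-0.06,0,0,0,0,0, -0.012,-0.079,0,0,0,0,0, -0.023,-0.097,0,0,0,0,0]'
python3 -m crank '[-0.015,-0.015,0,0,0,0,0, -0.024,-0.021,0,0,0,0,0, -0.033,-0.027,0,0,0,0,0, -0.042,-0.032,0,0,0,0,0, -0.048,-0.035,0,0,0,0,0]'
```

```text
time: 3.75
eef_pos: [0.5436, 0.1297, 0.1446]
tool_rot: [[0.043, 0.999, 0.007], [0.999, -0.043, 0.001], [0.001, 0.007, -1.0]]
force: [-0.5, -0.7, -0.4]
opening: 0.0003
gripper_force: 0.0
time: 4.38
eef_pos: [0.5047, 0.0825, 0.141]
tool_rot: [[0.043, 0.999, 0.0], [0.999, -0.043, 0.0], [0.0, 0.0, -1.0]]
force: [0.3, 0.8, -0.6]
opening: 0.0004
gripper_force: 0.0
```

```bash
python3 -m crank '[-0.003,0,0,0,0,0,0, -0.006,0,0,0,0,0,0, -0.009,0,0,0,0,0,0, -0.012,0,0,0,0,0,0, -0.012,0,0,0,0,0,0]'
python3 - <<'E'
from h import *
S=arm.camera("scene");T=arm.camera("top")
a=cv2.resize(T["frame"][200:340,240:370],None,fx=3,fy=3);b=cv2.resize(S["frame"][150:290,280:410],None,fx=3,fy=3)
cv2.imwrite("pics/p2.png",np.hstack([a,b]))
E
```

```text
time: 5.0
eef_pos: [0.5042, 0.0709, 0.1409]
tool_rot: [[0.043, 0.999, -0.0], [0.999, -0.043, -0.0], [-0.0, -0.0, -1.0]]
force: [1.0, -0.3, 0.7]
opening: -0.0003
gripper_force: 0.0
```

View pics/p2.png

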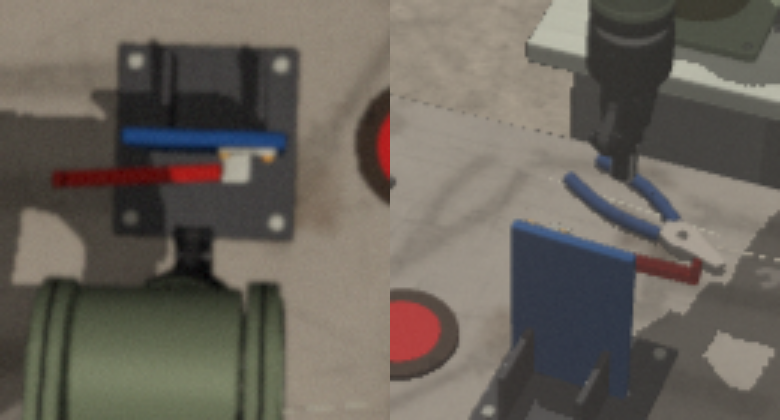

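Run:
```python
from h import *
S=arm.camera("scene");T=arm.camera("top");W=arm.camera("wrist");W["fish"]=1
s=arm.get_state();p=np.array(s["eef_pos"]);print(p,np.round(s["force"],1))
for n,c in(("S",S),("T",T),("W",W)):
    print(n,proj(c,p).round(1),"at z+.05",proj(c,p+[0,0,.05]).round(1), "lip",proj(c,np.array([.5964,.167,.172])).round(1))
cv2.imwrite("pics/p3.png",np.hstack([cv2.resize(S["frame"][170:260,310:400],(450,450),interpolation=2),W["frame"][100:460,150:500][:350].copy()[:, :] if 0 else cv2.resize(W["frame"][150:400,200:400],(350,450),interpolation=2)]))
```

```text
[0.50414372 0.071112   0.14090145] [-0.7 -0.5  0.2]
S [357.4 214.8] at z+.05 [358.1 201.2] lip [381.4 237. ]
T [306. 302.] at z+.05 [304.6 304.1] lip [259.7 259.7]
W [324.5 287.1] at z+.05 [324.2 343.3] lip [547.3  77.3]
```

View pics/p3.png

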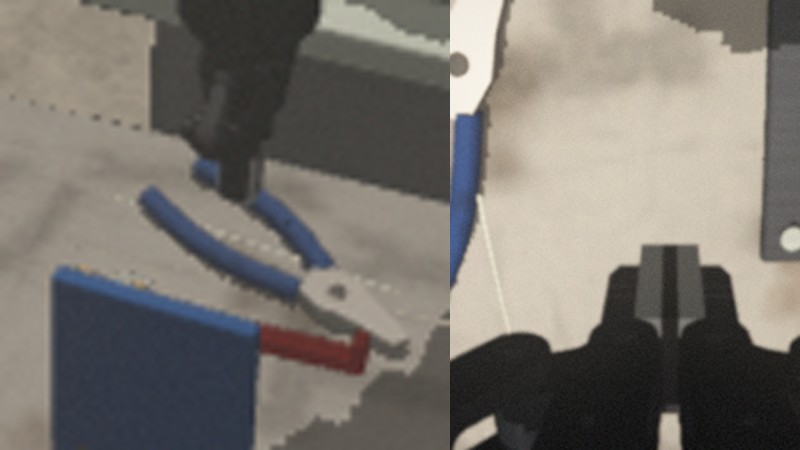

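The fingertips are at about (358,210) in the scene view, where the TCP projects to (357,215). The wrist view agrees: the finger ends are about 18 mm short of the TCP. They rode over the arm's top and the hook did not move. I'll go back and sweep again 22 mm lower.

```bash
python3 -m crank '[0,0,-0.06,0,0,0,0, 0,0,-0.1,0,0,0,0, 0.03,0.05,-0.1,0,0,0,0, 0.06,0.1,-0.1,0,0,0,0, 0.083,0.134,-0.1,0,0,0,0]'
python3 -m crank '[0,0,0,0,0,0,0, 0,0,0.05,0,0,0,0, 0,0,0.1,0,0,0,0, 0,0,0.122,0,0,0,0, 0,0,0.122,0,0,0,0]'
python3 -m crank '[0,-0.01,0,0,0,0,0, 0,-0.015,0,0,0,0,0, 0,-0.02,0,0,0,0,0, 0,-0.025,0,0,0,0,0, 0,-0.03,0,0,0,0,0]'
```

```text
time: 5.88
eef_pos: [0.6433, 0.1493, 0.2409]
tool_rot: [[0.043, 0.999, 0.001], [0.999, -0.043, 0.0], [0.0, 0.001, -1.0]]
force: [-0.1, -0.2, 0.1]
opening: 0.0001
gripper_force: 0.0
time: 6.5
eef_pos: [0.6385, 0.1475, 0.1161]
tool_rot: [[0.043, 0.999, -0.007], [0.999, -0.043, -0.001], [-0.001, -0.006, -1.0]]
force: [-0.6, -0.0, 0.5]
opening: 0.0
gripper_force: 0.0
time: 7.12
eef_pos: [0.6128, 0.1493, 0.12]
tool_rot: [[0.043, 0.999, 0.004], [0.999, -0.043, -0.0], [-0.0, 0.004, -1.0]]
force: [3.6, -0.7, 1.1]
opening: 0.0001
gripper_force: 1.3
```

```bash
python3 -m crank '[0,-0.015,0,0,0,0,0, -0.005,-0.034,0,0,0,0,0, -0.012,-0.054,0,0,0,0,0, -0.024,-0.072,0,0,0,0,0, -0.039,-0.087,0,0,0,0,0]'
python3 -m crank '[-0.008,-0.006,0,0,0,0,0, -0.016,-0.011,0,0,0,0,0, -0.022,-0.014,0,0,0,0,0, -0.027,-0.016,0,0,0,0,0, -0.032,-0.018,0,0,0,0,0]'
```

```text
time: 7.75
eef_pos: [0.5234, 0.1144, 0.1194]
tool_rot: [[0.042, 0.999, 0.003], [0.999, -0.042, 0.001], [0.001, 0.003, -1.0]]
force: [2.9, 1.1, -0.2]
opening: -0.0003
gripper_force: 1.3
time: 8.38
eef_pos: [0.5037, 0.0829, 0.1189]
tool_rot: [[0.043, 0.999, -0.0], [0.999, -0.043, 0.0], [0.0, -0.0, -1.0]]
force: [3.3, 1.9, -0.6]
opening: 0.0001
gripper_force: 1.1
```

```bash
python3 -m crank '[-0.003,-0.001,0,0,0,0,0, -0.006,-0.002,0,0,0,0,0, -0.009,-0.003,0,0,0,0,0, -0.011,-0.003,0,0,0,0,0]'
python3 -m crank '[-0.002,0,0,0,0,0,0, -0.003,0,0,0,0,0,0, -0.003,0,0,0,0,0,0]'
python3 -m crank '[-0.002,0,0,0,0,0,0, -0.002,0,0,0,0,0,0]'
```

```text
time: 8.88
eef_pos: [0.4997, 0.0721, 0.1187]
tool_rot: [[0.043, 0.999, -0.001], [0.999, -0.043, 0.0], [0.0, -0.001, -1.0]]
force: [1.2, 2.1, 1.0]
opening: -0.0002
gripper_force: 1.1
time: 9.25
eef_pos: [0.4994, 0.0691, 0.1186]
tool_rot: [[0.043, 0.999, -0.002], [0.999, -0.043, -0.0], [-0.0, -0.002, -1.0]]
force: [-1.2, 2.8, 0.9]
opening: -0.0001
gripper_force: 0.9
time: 9.5
eef_pos: [0.4995, 0.0671, 0.1186]
tool_rot: [[0.043, 0.999, -0.001], [0.999, -0.043, -0.0], [-0.0, -0.001, -1.0]]
force: [-1.0, 2.2, -0.3]
opening: -0.0
gripper_force: 0.9
```

```bash
python3 -m crank '[-0.0015,0,0,0,0,0,0, -0.002,0,0,0,0,0,0]'
python3 -m crank '[-0.0015,0,0,0,0,0,0, -0.002,0,0,0,0,0,0]'
python3 -m crank '[-0.001,0,0,0,0,0,0, -0.001,0,0,0,0,0,0]'
```

```text
time: 9.75
eef_pos: [0.4995, 0.0652, 0.1186]
tool_rot: [[0.043, 0.999, -0.001], [0.999, -0.043, 0.0], [0.0, -0.001, -1.0]]
force: [-1.9, 2.7, 0.0]
opening: 0.0
gripper_force: 1.2
time: 10.0
eef_pos: [0.4995, 0.0638, 0.1186]
tool_rot: [[0.043, 0.999, -0.001], [0.999, -0.043, 0.002], [0.002, -0.001, -1.0]]
force: [-0.9, 5.9, -0.5]
opening: 0.0002
gripper_force: 2.8
time: 10.25
eef_pos: [0.4995, 0.0638, 0.1187]
tool_rot: [[0.043, 0.999, -0.0], [0.999, -0.043, 0.003], [0.003, -0.0, -1.0]]
force: [-1.5, 8.4, -0.5]
opening: -0.0
gripper_force: 3.8
```

```bash
python3 -m crank '[-0.001,0,0,0,0,0,0, -0.0015,0,0,0,0,0,0]'
python3 -m crank '[-0.001,0,0,0,0,0,0, -0.001,0,0,0,0,0,0]'
```

```text
time: 10.5
eef_pos: [0.4996, 0.0638, 0.1188]
tool_rot: [[0.043, 0.999, 0.0], [0.999, -0.043, 0.006], [0.006, -0.0, -1.0]]
force: [-1.1, 13.6, -0.4]
opening: -0.0001
gripper_force: 6.3
time: 10.75
eef_pos: [0.4995, 0.0639, 0.1188]
tool_rot: [[0.043, 0.999, 0.0], [0.999, -0.043, 0.008], [0.008, -0.0, -1.0]]
force: [-1.0, 15.4, -1.3]
opening: -0.0
gripper_force: 7.3
```

```bash
python3 -m crank '[0.02,0,0,0,0,0,0, 0.04,0,0,0,0,0,0, 0.04,0,-0.06,0,0,0,0, 0.04,0,-0.12,0,0,0,0.3, 0.04,0,-0.13,0,0,0,0.5]'
cat >> h.py <<'E'
def tR(yaw,lean): return Ro.from_euler("ZY",[yaw,-lean]).as_matrix()
E
python3 - <<'E'
from h import *
T=arm.camera("top");S=arm.camera("scene")
pts=[((443.8,292.6),(253.8,213.6),(1,0)),((455.8,294.4),(246.4,210.4),(0,0)),((467.4,296),(238.4,207.6),(-1,0)),
((448,316.8),(263,186.4),(32,115)),((476.6,320),(245,180),(-32,115)),((459.6,310.6),(251,192),(0,88))]
def f(v):
    o=v[:3];R=tR(v[3],v[4]);r=[]
    for a,b,(y,z) in pts:
        l=np.array([.004,y*v[5],v[6]]) if abs(y)<2 and z==0 else np.array([.0045,y/1e3,z/1e3])
        P=o+R@l;r+=[proj(T,P)-a,proj(S,P)-b]
    return np.concatenate(r)
r=least_squares(f,[.53,-.27,.03,-.13,.6,.028,.025]);print(r.x.round(4),np.abs(r.fun).round(1))
o=r.x[:3];R=tR(r.x[3],r.x[4]);print("tab",o+R@[0,0,.134],"hole",o+R@[0,0,.088])
np.save("tpl.npy",r.x[:5])
Rt=np.c_[R[:,1],R[:,0],-R[:,2]]
print(np.linalg.det(Rt)); s=arm.get_state();print(s["eef_pos"])
pre=o+R@[0,0,.20];print(pre,rel(pre,Rt))
# hook
for a in(1.535,):
  for n,P in dict(pivot=(.6009,.0427,.16),tip=(.471,.0473,.172)).items(): print(n,proj(T,np.array(P)),proj(S,np.array(P)))
E
```

```text
time: 11.38
eef_pos: [0.5058, 0.0989, 0.2553]
tool_rot: [[0.043, 0.999, 0.014], [0.999, -0.043, -0.002], [-0.001, 0.014, -1.0]]
force: [0.3, -0.5, 0.3]
opening: 0.0356
gripper_force: 0.0
[ 0.5265 -0.2778  0.0283 -0.1381  0.6107  0.0278  0.0294] [0.2 0.1 0.  0.2 0.4 0.1 0.3 0.  0.1 0.1 0.  0.1 0.8 0.1 0.9 0.1 0.2 0.7
 0.9 0.1 0.1 0.  0.2 0.1]
tab [ 0.45042597 -0.26722621  0.13805369] hole [ 0.47655362 -0.27085723  0.10036866]
0.9999999999999994
[0.50326391 0.09899707 0.25124255]
[ 0.41293847 -0.26201647  0.19212352] [-0.3645, -0.075, 0.059, -0.1923, -0.009, 0.0293]
pivot [318.54119888 257.22580003] [335.93229037 229.75421808]
tip [316.55188588 319.11230117] [353.51969483 197.01907417]
```

```bash
python3 -m crank '[-0.06,-0.01,0,0,0,0,0.5, -0.12,-0.02,0,-0.04,0,0,0.5, -0.18,-0.03,0.01,-0.08,0,0.01,0.5, -0.24,-0.05,0.02,-0.12,-0.005,0.02,0.5, -0.3,-0.06,0.04,-0.16,-0.008,0.025,0.5]'
python3 - <<'E'
from h import *
v=np.load("tpl.npy");o=v[:3];R=tR(v[3],v[4]);Rt=np.c_[R[:,1],R[:,0],-R[:,2]]
print(rel(o+R@[0,0,.20],Rt))
E
```

```text
time: 12.1
eef_pos: [0.429, -0.1904, 0.2096]
tool_rot: [[0.122, 0.874, 0.47], [0.993, -0.105, -0.062], [-0.004, 0.474, -0.88]]
force: [0.8, -0.4, -0.2]
opening: 0.0428
gripper_force: 0.0
[-0.073, -0.0148, 0.0122, -0.037, -0.0015, 0.005]
```

```bash
python3 -m crank '[-0.04,-0.008,0.006,-0.02,0,0.003,0.5, -0.072,-0.015,0.012,-0.037,-0.001,0.005,0.5, -0.072,-0.015,0.012,-0.037,-0.001,0.005,0.5, -0.072,-0.015,0.012,-0.037,-0.001,0.005,0.5]'
python3 - <<'E'
from h import *
v=np.load("tpl.npy");o=v[:3];R=tR(v[3],v[4]);Rt=np.c_[R[:,1],R[:,0],-R[:,2]]
print(rel(o+R@[0,0,.20],Rt))
W=arm.camera("wrist");W["fish"]=1;f=W["frame"]
for l in((.005,.032,.149),(.005,-.032,.149),(-.005,0,.15),(0,0,.134)):
    u=proj(W,o+R@l);print(l,u.round(1));cv2.circle(f,tuple(int(round(a)) for a in u),2,(0,0,255),-1)
cv2.imwrite("pics/w2.png",f)
T=arm.camera("top");S=arm.camera("scene");g=np.hstack([cv2.resize(T["frame"][225:335,270:370],(400,440),interpolation=2),cv2.resize(S["frame"][180:280,300:400],(400,440),interpolation=2)])
cv2.imwrite("pics/hook.png",g)
E
```

```text
time: 12.6
eef_pos: [0.4139, -0.2588, 0.1922]
tool_rot: [[0.136, 0.814, 0.564], [0.991, -0.115, -0.073], [0.006, 0.569, -0.822]]
force: [-0.1, 1.0, 0.6]
opening: 0.0433
gripper_force: 0.0
[-0.0033, -0.0005, -0.0002, -0.0017, -0.0018, -0.0006]
(0.005, 0.032, 0.149) [332.6 207.3]
(0.005, -0.032, 0.149) [332.2 305.9]
(-0.005, 0, 0.15) [316.  259.4]
(0, 0, 0.134) [324.4 251.2]
```

View pics/w2.png

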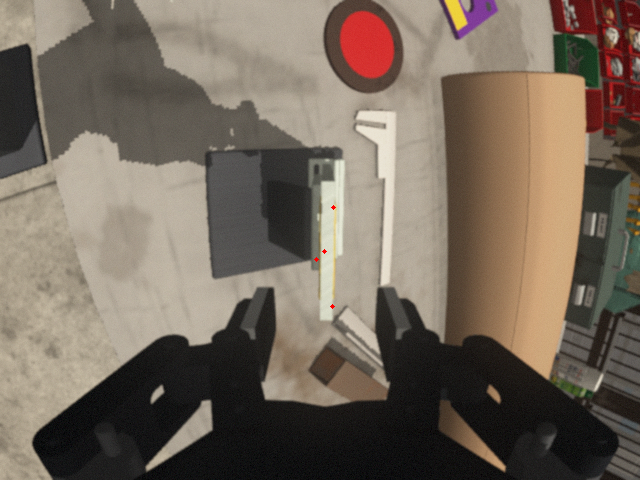

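View pics/hook.png

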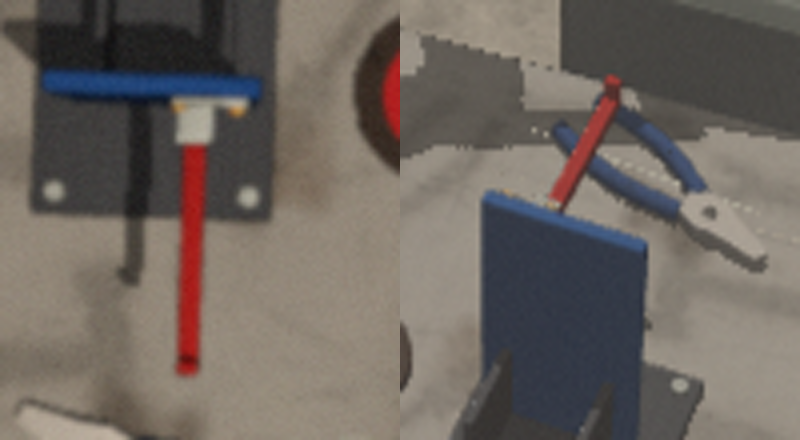

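Wrist view: the plate's top edge is at (328,182)–(328,320), centred between the fingers at u 260 and 395, and within about 3 mm of my model. Hook picture: the hook is square out, lip at top pixel (317,317) and scene pixel (353,198), as predicted. Advancing to grasp.

```bash
python3 -m crank '[0,0,0.03,0,0,0,0.5, 0,0,0.06,0,0,0,0.5, 0,0,0.08,0,0,0,0.5, 0,0,0.094,0,0,0,0.5, 0,0,0.094,0,0,0,0.5]'
python3 -m crank '[0,0,0,0,0,0,0.25, 0,0,0,0,0,0,0, 0,0,0,0,0,0,0, 0,0,0,0,0,0,0, 0,0,0,0,0,0,0]' 50
```

```text
time: 13.38
eef_pos: [0.4683, -0.2649, 0.1158]
tool_rot: [[0.132, 0.814, 0.565], [0.991, -0.111, -0.072], [0.005, 0.57, -0.822]]
force: [-0.8, 0.3, -0.2]
opening: 0.0426
gripper_force: 0.0
time: 14.0
eef_pos: [0.4674, -0.2667, 0.1171]
tool_rot: [[0.135, 0.813, 0.566], [0.991, -0.113, -0.075], [0.003, 0.571, -0.821]]
force: [-6.0, 2.0, 5.4]
opening: 0.0089
gripper_force: 49.2
```

```bash
python3 -m crank '[0,0,-0.015,0,0,0,0, 0,0,-0.03,0,0,0,0, 0,0,-0.06,0,0,0,0, 0,0,-0.09,0,0,0,0, 0,0,-0.12,0,0,0,0]'
python3 - <<'E'
from h import *
W=arm.camera("wrist");S=arm.camera("scene");T=arm.camera("top")
w=cv2.resize(W["frame"][120:420,220:440],(440,600),interpolation=2)
b=S["frame"][100:230,180:310];t=T["frame"][250:380,400:530]
r=np.vstack([cv2.resize(b,(300,300),interpolation=2),cv2.resize(t,(300,300),interpolation=2)])
cv2.imwrite("pics/g.png",np.hstack([w,r]))
s=arm.get_state();print(np.round(s["eef_pos"],4),np.round(s["tool_rot"],3).tolist(),s["opening"],s["gripper_force"])
Rg=down(np.pi/2+PY);print(rel((.42,.047,.25),Rg))
E
```

```text
time: 14.62
eef_pos: [0.3986, -0.257, 0.2151]
tool_rot: [[0.135, 0.814, 0.565], [0.991, -0.113, -0.074], [0.004, 0.57, -0.822]]
force: [0.4, -0.9, -1.5]
opening: 0.0091
gripper_force: 49.6
[ 0.3995 -0.2586  0.2162] [[0.137, 0.812, 0.567], [0.991, -0.112, -0.078], [0.0, 0.572, -0.82]] 0.009131971361232488 49.627747535705566
[0.3056, 0.0017, -0.04, 0.1937, 0.0097, -0.0313]
```

View pics/g.png

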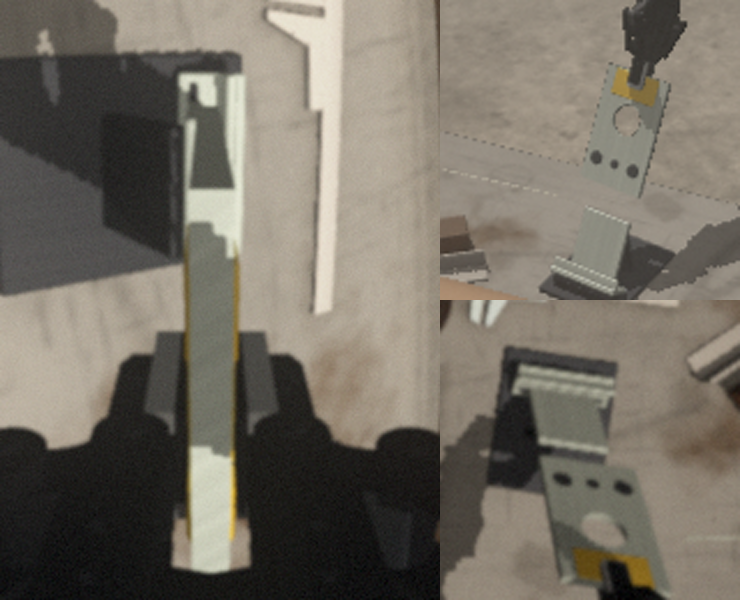

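Template is held by the tab with its foot clear of the rest: hole at scene pixel (261.5,152) and top pixel (470.6,350.3). I'll triangulate the hole and dots to get the template in the tool frame.

Run:
```python
from h import *
T=arm.camera("top");S=arm.camera("scene");s=arm.get_state();p=np.array(s["eef_pos"]);R0=np.array(s["tool_rot"])
pts=[((452.9,328),(263.2,174.1),(1,0)),((465.9,329.7),(255.4,170.8),(0,0)),((479.7,331.5),(247.6,167.6),(-1,0)),((470.6,350.3),(261.5,152),(0,.088))]
for a,b,k in pts:
    P,e=tri([T,S],[a,b]);print(P.round(4),round(e,2),"tool",(R0.T@(P-p)).round(4))
def f(v):
    R=Ro.from_rotvec(v[3:]).as_matrix();r=[]
    for a,b,(y,z) in pts:
        l=np.array([.004,y*.0278,z or .0294]);P=p+R0@(v[:3]+R@np.array([l[1],l[0],-l[2]]))  # tool x=tpl y, tool y=tpl x, tool z=-tpl z
        r+=[proj(T,P)-a,proj(S,P)-b]
    return np.concatenate(r)
r=least_squares(f,[0,0,.105,0,0,0]);print(r.x.round(4),np.abs(r.fun).max())
h=r.x[:3]+Ro.from_rotvec(r.x[3:]).as_matrix()@[0,0,-.088];print("hole in tool",h)
```

```text
[ 0.4492 -0.2411  0.1557] 0.06 tool [0.0224 0.0055 0.0748]
[ 0.4459 -0.2678  0.1581] 0.04 tool [-0.0044  0.0072  0.0729]
[ 0.4422 -0.2957  0.1598] 0.28 tool [-0.0327  0.0083  0.0715]
[ 0.4116 -0.2618  0.2047] 0.56 tool [-0.0029  0.0052  0.0149]
[-0.0063  0.0037  0.1026 -0.0244 -0.0404 -0.0346] 0.5127639862037654
hole in tool [-0.00279812  0.00145808  0.01473238]
```

```bash
python3 -m crank '[0.03,0,-0.01,0.05,0.002,-0.008,0, 0.06,0,-0.02,0.1,0.005,-0.016,0, 0.1,0,-0.03,0.14,0.007,-0.024,0, 0.14,0.001,-0.04,0.18,0.009,-0.03,0, 0.18,0.001,-0.04,0.194,0.01,-0.031,0]'
python3 -c "
from h import *
print(rel((.418,.053,.22),down(np.pi/2+PY)))"
```

```text
time: 15.5
eef_pos: [0.4039, -0.0744, 0.2485]
tool_rot: [[0.033, 0.999, -0.004], [0.999, -0.033, 0.006], [0.005, -0.004, -1.0]]
force: [1.1, 0.2, -2.5]
opening: 0.009
gripper_force: 49.5
[0.1277, 0.01, 0.0292, -0.0012, -0.0017, 0.001]
```

```bash
python3 -m crank '[0.05,0.005,0,0,0,0,0, 0.1,0.01,0,0,0,0,0, 0.128,0.01,0.03,-0.001,-0.001,0.001,0, 0.128,0.01,0.06,-0.001,-0.001,0.001,0, 0.128,0.01,0.075,-0.001,-0.001,0.001,0]'
python3 -m crank '[0,0,0,0,0,0,0, 0,0,0,0,0,0,0]'
python3 - <<'E'
from h import *
s=arm.get_state();print(np.round(s["eef_pos"],4))
W=arm.camera("wrist");S=arm.camera("scene");T=arm.camera("top")
w=cv2.resize(W["frame"][100:420,180:470],(400,441),interpolation=2)
b=S["frame"][140:240,300:391]
cv2.imwrite("pics/k.png",np.hstack([w,cv2.resize(b,(400,441),interpolation=2)]))
print(rel((.514,.0495,.175),down(np.pi/2+PY)))
E
```

```text
time: 16.12
eef_pos: [0.4147, 0.0527, 0.1713]
tool_rot: [[0.036, 0.999, -0.005], [0.999, -0.036, 0.002], [0.002, -0.005, -1.0]]
force: [0.6, -0.8, -3.8]
opening: 0.0089
gripper_force: 49.6
time: 16.38
eef_pos: [0.4177, 0.0511, 0.1755]
tool_rot: [[0.039, 0.999, 0.003], [0.999, -0.039, 0.001], [0.001, 0.003, -1.0]]
force: [-0.2, -0.2, -2.1]
opening: 0.0094
gripper_force: 49.6
[0.4177 0.0511 0.1755]
[0.0022, 0.0961, 0.0013, 0.0013, -0.0004, -0.001]
```

View pics/k.png

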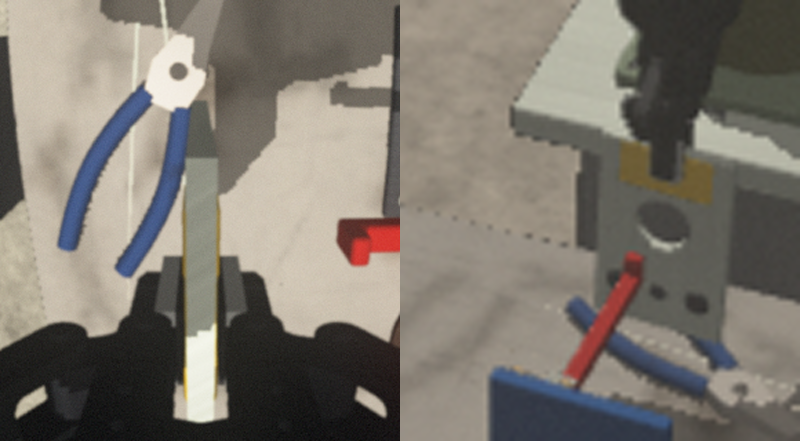

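Wrist and scene views show the template upright, its hole at scene pixel (360,190) and the hook lip at (353,198) in front of it.

Run:
```python
from h import *
S=arm.camera("scene")
for P in((.4232,.0481,.1605),(.4232,.0531,.1605),(.4232,.0481,.1655),(.475,.0472,.172)):print(P,proj(S,np.array(P)).round(1))
```

```text
(0.4232, 0.0481, 0.1605) [359.1 190. ]
(0.4232, 0.0531, 0.1605) [360.7 190.4]
(0.4232, 0.0481, 0.1655) [359.1 188.6]
(0.475, 0.0472, 0.172) [353.  197.9]
```

```bash
python3 -m crank '[0,0.02,0,0,0,0,0, 0,0.035,0,0,0,0,0, 0,0.045,0,0,0,0,0, 0,0.055,0,0,0,0,0, 0,0.062,0,0,0,0,0]'
python3 -m crank '[0,0.01,0,0,0,0,0, 0,0.02,0,0,0,0,0, 0,0.028,0,0,0,0,0, 0,0.034,0,0,0,0,0, 0,0.034,0,0,0,0,0]'
python3 -m crank '[0,0,0.005,0,0,0,0, 0,0,0.009,0,0,0,0, 0,0,0.012,0,0,0,0, 0,0,0.015,0,0,0,0, 0,0,0.015,0,0,0,0]'
```

```text
time: 17.2
eef_pos: [0.4791, 0.049, 0.1746]
tool_rot: [[0.038, 0.999, 0.001], [0.999, -0.038, 0.001], [0.001, 0.001, -1.0]]
force: [0.3, 0.5, -3.2]
opening: 0.0092
gripper_force: 49.5
time: 17.82
eef_pos: [0.513, 0.0477, 0.1747]
tool_rot: [[0.038, 0.999, 0.001], [0.999, -0.038, 0.001], [0.001, 0.001, -1.0]]
force: [-0.2, -1.0, -2.4]
opening: 0.0088
gripper_force: 49.6
time: 18.45
eef_pos: [0.5125, 0.0478, 0.1617]
tool_rot: [[0.038, 0.999, 0.001], [0.999, -0.038, 0.001], [0.001, 0.001, -1.0]]
force: [-5.3, 1.1, 7.9]
opening: 0.009
gripper_force: 51.1
```

```bash
python3 -m crank '[0,0,-0.001,0,0,0,0, 0,0,-0.0015,0,0,0,0, 0,0,-0.0015,0,0,0,0, 0,0,-0.0015,0,0,0,0]' 20
python3 - <<'E'
from h import *
W=arm.camera("wrist");T=arm.camera("top");W["fish"]=1
# red pixels in wrist
for n,c in(("W",W),("T",T)):
    f=c["frame"].astype(int);m=(f[...,2]>90)&(f[...,1]<60)&(f[...,0]<60);k,l,st,ce=cv2.connectedComponentsWithStats(m.astype(np.uint8))
    print(n,[(st[i].tolist(),ce[i].round().tolist()) for i in range(1,k) if st[i,4]>15])
    print(proj(c,np.array([.475,.0472,.172])),proj(c,np.array([.55,.0445,.16])),"plate",proj(c,np.array([.514,.0467,.2])))
E
```

```text
time: 18.95
eef_pos: [0.5126, 0.0478, 0.1617]
tool_rot: [[0.038, 0.999, 0.001], [0.999, -0.038, 0.001], [0.001, 0.001, -1.0]]
force: [-4.4, 1.1, 5.1]
opening: 0.0089
gripper_force: 50.7
W [([417, 269, 15, 2, 18], [424.0, 269.0]), ([241, 270, 71, 36, 884], [272.0, 279.0]), ([340, 270, 152, 28, 3091], [415.0, 282.0]), ([286, 293, 10, 5, 33], [290.0, 296.0]), ([417, 325, 56, 29, 644], [449.0, 336.0]), ([438, 380, 7, 6, 30], [440.0, 382.0])]
[243.31422006 299.34234958] [400.61595114 288.46365784] plate [328.04689927 329.38224241]
T [([227, 0, 7, 3, 16], [230.0, 1.0]), ([302, 0, 41, 11, 280], [320.0, 4.0]), ([401, 0, 19, 2, 26], [408.0, 0.0]), ([365, 232, 34, 34, 885], [382.0, 249.0]), ([315, 262, 7, 9, 55], [318.0, 266.0]), ([608, 314, 32, 36, 700], [624.0, 331.0])]
[316.58899802 317.19278063] [317.83423503 281.10644422] plate [316.30353988 299.61090403]
```

Red pixels lie on both sides of the plate in the wrist view (u 241–312 and 340–492), so the arm runs through the hole, with the lip on the robot side. I'll ease the load and release.

```bash
python3 -m crank '[0,0,-0.001,0,0,0,0, 0,0,-0.0015,0,0,0,0, 0,0,-0.0015,0,0,0,0, 0,0,-0.0015,0,0,0,0]' 20
python3 -m crank '[0,0,0,0,0,0,0.12, 0,0,0,0,0,0,0.14, 0,0,0,0,0,0,0.17, 0,0,0,0,0,0,0.2, 0,0,0,0,0,0,0.22]'
python3 -m crank '[0,0,0,0,0,0,0.25, 0,0,0,0,0,0,0.3, 0,0,0,0,0,0,0.35, 0,0,0,0,0,0,0.35, 0,0,0,0,0,0,0.35]'
```

```text
time: 19.55
eef_pos: [0.5127, 0.0477, 0.1623]
tool_rot: [[0.038, 0.999, 0.001], [0.999, -0.038, 0.001], [0.001, 0.001, -1.0]]
force: [0.2, 1.4, -2.6]
opening: 0.0085
gripper_force: 49.6
time: 20.18
eef_pos: [0.5127, 0.0477, 0.1628]
tool_rot: [[0.038, 0.999, 0.001], [0.999, -0.038, 0.001], [0.001, 0.001, -1.0]]
force: [-0.2, -0.4, 0.6]
opening: 0.0186
gripper_force: 0.0
time: 20.8
eef_pos: [0.5127, 0.0477, 0.1627]
tool_rot: [[0.038, 0.999, 0.001], [0.999, -0.038, 0.001], [0.001, 0.001, -1.0]]
force: [0.2, 0.3, -0.4]
opening: 0.0298
gripper_force: 0.0
```

Released. I'll check where the template hangs numerically before withdrawing.

```bash
cat > chk.py <<'E'
from h import *
S=arm.camera("scene");T=arm.camera("top")
for n,c,(x0,y0,x1,y1) in(("S",S,(310,130,420,260)),("T",T,(270,240,360,340))):
    h=cv2.cvtColor(c["frame"],cv2.COLOR_BGR2HSV)
    for nm,lo,hi in(("yel",(15,100,60),(35,255,255)),("red",(0,120,60),(8,255,255))):
        m=cv2.inRange(h,lo,hi);q=np.zeros_like(m);q[y0:y1,x0:x1]=m[y0:y1,x0:x1]
        k,l,st,ce=cv2.connectedComponentsWithStats(q);print(n,nm,[(st[i].tolist(),ce[i].round(1).tolist()) for i in range(1,k) if st[i,4]>10])
for n,P in dict(tabc=(.519,.0467,.1868),tabL=(.519,.0787,.187),tabR=(.519,.0147,.187),lip=(.475,.0472,.172)).items():print(n,proj(S,np.array(P)).round(1),proj(T,np.array(P)).round(1))
s=arm.get_state();print(s["time"],np.round(s["eef_pos"],3))
E
python3 chk.py
python3 -m crank '[0,0,-0.01,0,0,0,0.35, 0,0,-0.02,0,0,0,0.35, 0,0,-0.04,0,0,0,0.35, 0,0,-0.07,0,0,0,0.35, 0,0,-0.1,0,0,0,0.35]'
python3 -m crank '[0,0,-0.04,0,0,0,0.35, -0.05,0,-0.06,0,0,0,0.35, -0.11,0,-0.06,0,0,0,0.35, -0.17,0,-0.06,0,0,0,0.35, -0.23,0,-0.06,0,0,0,0.35]'
python3 chk.py; python3 -m crank '[0,0,0,0,0,0,0.35,0,0,0,0,0,0,0.35,0,0,0,0,0,0,0.35,0,0,0,0,0,0,0.35,0,0,0,0,0,0,0.35]'>/dev/null;python3 chk.py
```

```text
S yel [([337, 197, 6, 9, 39], [339.0, 201.4]), ([350, 200, 9, 10, 68], [354.0, 204.5])]
S red [([337, 210, 12, 16, 70], [342.9, 218.1])]
T yel []
T red [([315, 261, 7, 9, 56], [318.2, 265.2])]
tabc [347.8 203.6] [316.5 296.7]
tabL [358.9 206.3] [301.  296.7]
tabR [336.7 200.8] [332.  296.6]
lip [353.  197.9] [316.6 317.2]
20.9 [0.513 0.048 0.163]
time: 21.52
eef_pos: [0.5127, 0.0476, 0.2646]
tool_rot: [[0.038, 0.999, 0.002], [0.999, -0.038, 0.001], [0.001, 0.002, -1.0]]
force: [0.6, 0.2, -0.4]
opening: 0.0296
gripper_force: 0.0
time: 22.15
eef_pos: [0.5036, -0.1841, 0.3239]
tool_rot: [[0.038, 0.999, 0.003], [0.999, -0.038, 0.0], [0.0, 0.003, -1.0]]
force: [0.9, 0.2, -0.2]
opening: 0.0299
gripper_force: 0.0
S yel [([337, 196, 21, 14, 191], [347.1, 202.7])]
S red [([338, 211, 11, 15, 56], [343.0, 218.2])]
T yel [([313, 297, 19, 2, 22], [321.1, 297.9])]
T red [([315, 261, 7, 36, 209], [317.6, 277.7]), ([314, 304, 6, 15, 85], [316.5, 310.7])]
tabc [347.8 203.6] [316.5 296.7]
tabL [358.9 206.3] [301.  296.7]
tabR [336.7 200.8] [332.  296.6]
lip [353.  197.9] [316.6 317.2]
22.25 [ 0.503 -0.188  0.323]
S yel [([337, 197, 21, 13, 191], [347.1, 202.8])]
S red [([338, 210, 11, 16, 59], [343.1, 218.2])]
T yel [([313, 297, 19, 2, 23], [321.6, 297.8])]
T red [([315, 261, 7, 36, 194], [317.5, 278.3]), ([314, 304, 6, 15, 86], [316.5, 310.7])]
tabc [347.8 203.6] [316.5 296.7]
tabL [358.9 206.3] [301.  296.7]
tabR [336.7 200.8] [332.  296.6]
lip [353.  197.9] [316.6 317.2]
22.975 [ 0.504 -0.182  0.322]
```

```bash
python3 -c "
from plant import arm
print(arm.sign_off())"
```

```text
the job is handed in; nothing more can be done
None
```

The hook is swung out against its stop (about 15 N). The template hangs on it by its big hole behind the lip, and it was still in two checks after release. The first sweep slid over the hook without moving it and had to be repeated lower. I touched nothing else, and the job is handed in at about 23 s.

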